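# Repack the piled tins in their fitted cartons

### The arm

A 6-joint arm with a two-finger parallel gripper is mounted at the origin on the work surface. World frame = base frame: x ahead of the robot, y to its left, z up, the work surface at z = 0. Lengths are in m, angles in rad, forces in N, time in s.
With the tool pointing down it reaches from about 0.35 to 0.975 m from the base axis. Payload 4.9 kg.
Tool frame: the origin (TCP) lies midway between the tips of the shut fingers; the grasp point (between the pads) lies 19 mm behind it; z points along the fingers, y is the line along which they close (so a half turn about z gives the same grasp; the last joint's range is limited). The gripper opens to 85 mm and grips with 20 to 120 N. Pads are 22 mm wide; open, the fingers measure 114 mm over their backs; the gripper's body (76 mm by 85 mm) begins 54 mm behind the grasp point. The pads swing forward as they close: fully open they stand 13 mm farther back than shut.
Start: joints at [-1.375, 0.053, 1.613, -0, 1.476, -0.119], TCP at [0.194, -0.594, 0.231] pointing down, gripper open.
Joint ranges: [-3.01, 3.01], [-1.01, 2.22], [0.06, 2.58], [-1.02, 4.17], [0.09, 2.62], [-3.14, 3.14]. Speed limits (rad/s): [2.57, 2.57, 3.14, 3.14, 3.14, 3.14].

### API

Orientations are given as a rotation vector (axis times angle).
In Python, from station import ctrl gives the robot as it stands.
- The arm moves only by the tool step_arm, never from a script. Its argument "targets" is a list of rows, each an object with "travel": the shift along the world's x, y, z as a fraction of full scale, a list of three; "angular": the turn, a rotation vector about the world's x, y, z as a fraction of full scale, a list of three; "gripper": the opening, from 0 (shut) to 1 (fully open). In form: [{"travel": [x, y, z], "angular": [rx, ry, rz], "gripper": gripper}, ...]. A call has 1 to 10 rows; each row is the pose to reach, as a shift and turn from the pose commanded when the call began; what a row does not reach only later rows make up. Full scale, the value 1, is 0.6 m for a shift and pi/4 rad for a turn. A row lasts 1/10 s, in which the tool goes at most 50 mm and 8.59 degrees, less where a joint would pass 70% of its speed; a pose out of reach is approached as far as the arm can. A call with a number of a shift or a turn outside -1 to 1 is refused whole. A call with a gripper value outside its range is refused whole. The fingers move at their own pace and stop on an object; "squeeze" is the grip in N (left out, the last holds). Time passes only in rows, so rows that repeat a pose let the fingers close. It gives the time, the measured TCP pose, the force, the opening and the grip force at its end, in the units of the state.
- ctrl.get_obs(): the state, without advancing time (a new reading comes with each control period).
- ctrl.get_image(name): name is "scene" or "top" or "wrist"; returns a dict with "img" (480x640x3 uint8, red, green, blue), "fx", "fy", "cx", "cy" (pixels), "rvec" (rotation vector, rad) and "tvec" (3), from world to camera coordinates, as OpenCV has them. Camera axes: x right, y down, z forward; pixel columns grow to the right and rows downward; lengths in m; the calibration is good to about 2 mm. A picture is of the moment at which its call begins. There is no depth.
- ctrl.finish_job(): hands the job in; it is judged then, once.
The state is a dict: "t": time; "q": joint angles; "dq": joint speeds; "effort": joint torques, N m; "tool_pos": TCP position; "tool_rot": TCP orientation; "contact_force": force on the tool from outside, world axes, zero at the start; "wrist_torque": the same for the moment, N m; "opening": finger opening in m; "grip_force": force on a finger pad.
Only numpy, scipy, OpenCV 4.12 (cv2) and the standard library are available. Lean on these libraries where they do the work, as an engineer would, in place of code of your own. Each camera call takes 0.05 s, during which the arm holds its last target. There are 200 camera calls.

### The job

Take the pile of four storage tins apart and set each tin, upright, flat on the floor of the low carton made to its shape and size: long, square, large round and small round. Set the tins down rather than dropping them, never tip one over, and leave the mug and the glass jar where they stand.

Things in the scene. Friction and masses are not known exactly. Their poses are not given: they have to be found in the camera images.
- long_tin: Storage tin, dark teal with a flat bare-metal lid that has a teal panel (lid fixed on). The long one: 170 (x) by 60 (y) by 40 mm high, 0.2 to 0.4 kg. It stands on the table and carries the other three. Origin: centre of its underside; z up. x along its length, which points away from the robot within 0.35 rad.
- square_tin: Storage tin, dark teal with a flat bare-metal lid that has a teal panel (lid fixed on). The square one: 56 by 56 by 45 mm high, 0.1 to 0.25 kg. It stands on one half of the long tin, centre about 48 mm from the middle, sides in line with the long tin within 0.06 rad; the small tin may stand on it. Origin: centre of its underside; z up. x and y along its sides.
- round_tin: Storage tin, dark teal with a flat bare-metal lid that has a teal panel (lid fixed on). The large round one: diameter 58 mm, 45 mm high, 0.1 to 0.2 kg. It stands on the other half of the long tin; the small tin may stand on it. Origin: centre of its underside; z up.
- small_tin: Storage tin, dark teal with a flat bare-metal lid that has a teal panel (lid fixed on). The small round one: diameter 36 mm, 50 mm high, 0.05 to 0.1 kg. It is the top of the pile, on the square or on the large round tin, whichever is farther from the robot. Origin: centre of its underside; z up.
- long_carton: Low open carton of brown cardboard, fixed to the table, walls 4 mm thick, their top 12 mm above the table, inner floor 4 mm above the table. Origin: centre of its underside, on the table; z up. The long one, for the long tin: inside 188 (x) by 78 (y) mm, x along its length.
- square_carton: Low open carton of brown cardboard, fixed to the table, walls 4 mm thick, their top 12 mm above the table, inner floor 4 mm above the table. Origin: centre of its underside, on the table; z up. The square one, for the square tin: inside 76 by 76 mm, x and y along its sides.
- round_carton: Low open carton of brown cardboard, fixed to the table, walls 4 mm thick, their top 12 mm above the table, inner floor 4 mm above the table. Origin: centre of its underside, on the table; z up. The large round one, for the large round tin: inside diameter 78 mm.
- small_carton: Low open carton of brown cardboard, fixed to the table, walls 4 mm thick, their top 12 mm above the table, inner floor 4 mm above the table. Origin: centre of its underside, on the table; z up. The small round one, for the small round tin: inside diameter 56 mm.
- mug: Bystander: white mug, 76 mm across and 85 mm high, handle on its y side. Stands behind the work. Origin: centre of its underside.
- glass_jar: Bystander: clear glass jar with a metal lid, 64 mm across and 90 mm high. Stands behind the work. Origin: centre of its underside.
Mind the look-alikes: they are no part of the job. Leave any turquoise or yellow look-alike of the square_carton alone.

How it is judged:
By the outcome, as a careful person would: the job done as asked, in the order asked, and still so for the second after the job is handed in, with the robot touching nothing.
It also fails if it takes over 112 s, if anything falls off the work surface, if the arm or the gripper's body presses on something with over 40 N, if the wrist force passes 120 N, or if a joint passes its speed limit or range.

## Working session

There is one attempt and no reset: what is moved stays moved. The work goes in short steps, Python scripts to look and compute and a tool call to move; the robot and the scene stay as the last step left them, time stands still between calls to the robot, and variables do not carry over. Pictures are saved under pics/ and viewed, at most 14 in all, crops included, and the job is handed in when it is done.

Besides the shell and the picture viewer there is one more tool, called after "Emit:" as a command line: name --argument value ..., lists and objects as JSON in quotes. step_arm: Moves the arm, as the interface text tells. Its arguments: {"type":"object","properties":{"targets":{"type":"array"},"squeeze":{"type":"number"}},"required":["targets"]}

```bash
mkdir -p pics
cat > h.py <<'E'
import numpy as np, cv2
from station import ctrl
def grab(n,f):
    d=ctrl.get_image(n); cv2.imwrite(f'pics/{f}.png',d['img'][:,:,::-1]); np.savez(f'pics/{f}.npz',**d); return d
def load(f): return dict(np.load(f'pics/{f}.npz'))
def cast(d,px,z):
    px=np.atleast_2d(px).astype(float); R=cv2.Rodrigues(np.array(d['rvec'],float))[0]; t=np.array(d['tvec'],float).ravel()
    c=-R.T@t
    r=np.c_[(px[:,0]-d['cx'])/d['fx'],(px[:,1]-d['cy'])/d['fy'],np.ones(len(px))]@R
    return c+r*((z-c[2])/r[:,2])[:,None]
def proj(d,P):
    R=cv2.Rodrigues(np.array(d['rvec'],float))[0]; p=np.atleast_2d(P)@R.T+np.array(d['tvec']).ravel()
    return np.c_[p[:,0]/p[:,2]*d['fx']+d['cx'],p[:,1]/p[:,2]*d['fy']+d['cy']]
E
python3 - <<'E'
from h import *
for n in ['top','scene']:
    d=grab(n,n+'0'); R=cv2.Rodrigues(np.array(d['rvec']))[0]; print(n,-R.T@np.array(d['tvec']).ravel(),d['fx'])
print(ctrl.get_obs())
E
```

```text
top [ 0.45226736 -0.07882806  0.99462489] 491.2135260354123
scene [ 1.34095987 -0.61603854  0.72543321] 595.6578468201567
{'t': 0.1, 'q': array([-1.37502018e+00,  5.32815002e-02,  1.61416950e+00,  4.88276344e-06,
        1.47604106e+00, -1.18988351e-01]), 'dq': array([ 0.00021123, -0.00177091, -0.00212552,  0.00150574, -0.00049507,
        0.00037248]), 'effort': array([ 8.24634826e-04, -3.94901955e+01, -3.71361887e+01, -6.16735019e-05,
        3.96898395e-03,  1.54963027e-05]), 'tool_pos': array([ 0.19339032, -0.59371746,  0.23018412]), 'tool_rot': array([-3.10089095e+00, -4.92094108e-01,  1.06829489e-04]), 'contact_force': array([ 0.31605504, -0.74070557, -0.43449881]), 'wrist_torque': array([-0.00673119,  0.00678549, -0.01755581]), 'grip_force': 0.0, 'opening': 0.08464159736475452}
```

View pics/top0.png

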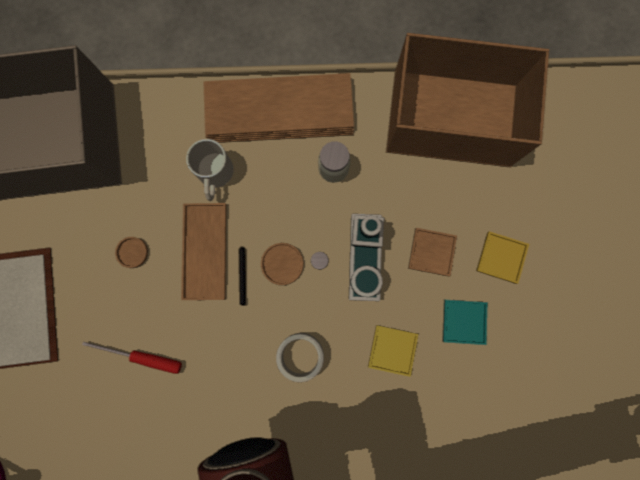

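View pics/scene0.png

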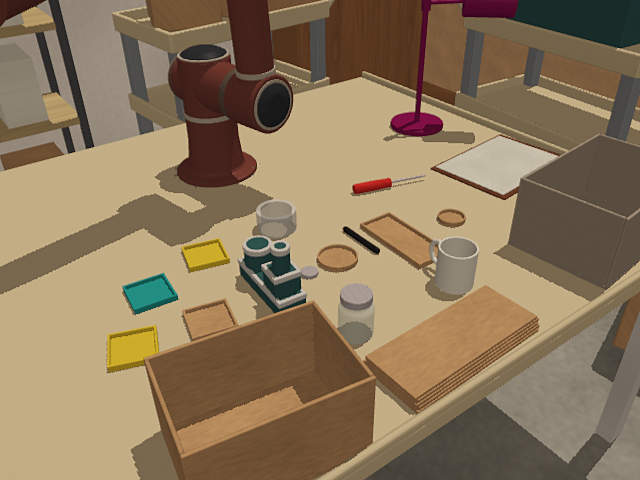

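The top view has +x up and +y to the left. The pile is at (367,255): round tin near (367,281), square tin far (368,232), and the small tin on the square one (371,226). There are four square-carton candidates: brown (432,252), yellow (502,257), yellow (393,350) and turquoise (465,322). Only the brown one fits "brown cardboard". I'll confirm it in an enlarged crop.

Run:
```python
from h import *
d=load('top0'); im=d['img']; 
c=im[195:310,340:540]; cv2.imwrite('pics/crop1.png',cv2.resize(c,None,fx=4,fy=4,interpolation=cv2.INTER_CUBIC)[:,:,::-1])
hsv=cv2.cvtColor(im,cv2.COLOR_RGB2HSV)
for n,p in dict(table=(330,220),sq=(432,252),sqrim=(432,233),lng=(205,250),rnd=(283,263),sm=(132,252),lid=(358,290),ring=(367,268),teal=(367,281),smt=(371,226),smring=(371,218)).items(): print(n,hsv[p[1],p[0]],im[p[1],p[0]])
H,S,V=[hsv[...,i].astype(int) for i in range(3)]
m=((H<17)&(S>95)&(V>60)).astype(np.uint8)*255
cv2.imwrite('pics/mb.png',m)
n,l,st,ce=cv2.connectedComponentsWithStats(m)
for i in range(1,n):
    if st[i,4]>250 and st[i,1]>180: print('brown',st[i],ce[i].round(1))
m2=((S<60)&(V>90)).astype(np.uint8)*255
n,l,st,ce=cv2.connectedComponentsWithStats(m2)
for i in range(1,n):
    if st[i,4]>60 and st[i,1]>180: print('metal',st[i],ce[i].round(1))
```

```text
table [ 19  92 133] [133 115  85]
sq [ 13 136 111] [111  78  52]
sqrim [ 14 138  87] [87 62 40]
lng [ 14 139 114] [114  81  52]
rnd [ 14 135 113] [113  80  53]
sm [ 14 140 115] [115  82  52]
lid [ 18  35 133] [133 126 115]
ring [ 17  38 136] [136 127 116]
teal [84 98 52] [32 52 48]
smt [84 95 51] [32 51 47]
smring [ 17  41 131] [131 122 110]
brown [ 181  202   46   99 4301] [203.6 251.3]
brown [ 408  227   49   50 1815] [432.5 251.6]
brown [114 236  33  32 794] [130.7 251.9]
brown [ 260  243   44   42 1459] [281.7 263.5]
brown [128 350  53  24 724] [154.  361.4]
metal [351 214  33  33 604] [365.4 228.5]
metal [349 246  34  55 628] [362.3 281.2]
metal [377 248   5  21  77] [378.9 258.1]
metal [311 252  17  17 235] [319.2 260.1]
metal [   0  255   50  111 4878] [ 22.7 310.9]
metal [276 334  47  48 666] [299.4 357.8]
metal [ 83 342  46  14 103] [105.3 348.9]
```

View pics/crop1.png

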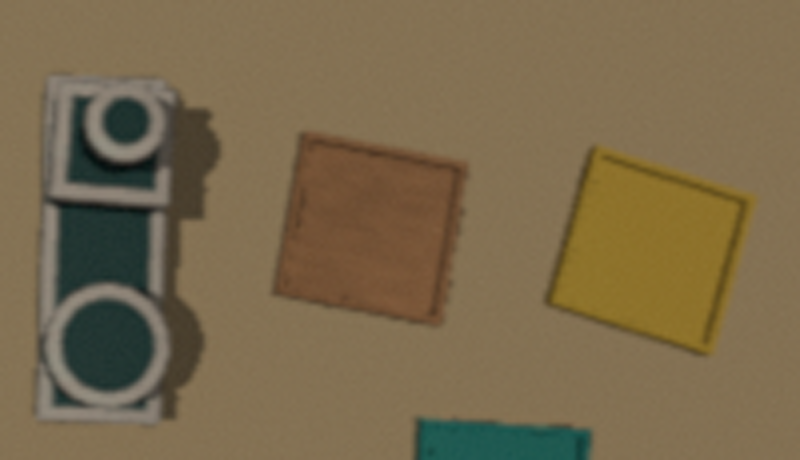

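The crop confirms it: the brown carton's rim is at (432,252) and it is turned slightly. The yellow and turquoise ones are the look-alikes. Next I'll measure everything.

```bash
cat > meas.py <<'E'
from h import *
def masks(d):
    hsv=cv2.cvtColor(d['img'],cv2.COLOR_RGB2HSV); H,S,V=[hsv[...,i].astype(int) for i in range(3)]
    f=lambda c:c.astype(np.uint8)*255
    return f((H<17)&(S>105)&(V>35)),f((S<60)&(V>90)),f((H>75)&(H<95)&(S>70))
def comps(m,lo):
    return [c for c in cv2.findContours(m,cv2.RETR_EXTERNAL,cv2.CHAIN_APPROX_NONE)[0] if cv2.contourArea(c)>lo]
E
python3 - <<'E'
from meas import *
d=load('top0'); b,me,te=masks(d)
for c in comps(b,400):
    x,y,w,h=cv2.boundingRect(c)
    if y<190 or y>300: continue
    P=cast(d,c[:,0],.010)[:,:2].astype(np.float32); r=cv2.minAreaRect(P); print('carton',(x,y),np.round(r[0],4),np.round(r[1],4),round(r[2],1),'circ',np.round(cv2.minEnclosingCircle(P)[0],4))
for c in comps(te,40):
    x,y,w,h=cv2.boundingRect(c)
    if not(340<x<390 and 200<y<310): continue
    for z in (.04,.085,.135):
        P=cast(d,c[:,0],z)[:,:2].astype(np.float32); r=cv2.minAreaRect(P); print('teal',(x,y,w,h),z,np.round(r[0],4),np.round(r[1],4),round(r[2],1))
def edge(pts,z):
    P=cast(d,pts,z)[:,:2]; l=cv2.fitLine(P.astype(np.float32),cv2.DIST_HUBER,0,.01,.01).ravel(); return l
rows=lambda a,b,f,off:[(f(np.where(me[y,340:392])[0])+340+off,y) for y in range(a,b)]
cols=lambda a,b,r0,r1,f,off:[(x,f(np.where(me[r0:r1,x])[0])+r0+off) for x in range(a,b)]
for n,p,z in [('sqL',rows(218,241,min,-.5),.085),('sqBot',cols(355,380,235,246,max,.5),.085),('sqTop',cols(353,368,205,225,min,-.5),.085),
 ('loL',rows(250,264,min,-.5),.04),('loR',rows(250,264,max,.5),.04),('loBot',cols(352,378,294,305,max,.5),.04)]:
    l=edge(p,z); print(n,np.round(l[2:],4),'dir deg',round(np.degrees(np.arctan2(l[1],l[0])),1))
d=load('top0'); P=cast(d,[(319.2,260.1),(300,357)],.012); print(P[:,:2].round(3))
E
```

```text
carton (0, 247) [0.46   0.5127] [0.2287 0.1138] 5.7 circ [0.4603 0.5142]
carton (260, 243) [0.5337 0.0011] [0.0865 0.0827] 88.5 circ [0.5342 0.0007]
carton (115, 237) [0.5647 0.3044] [0.0653 0.0609] 88.5 circ [0.5647 0.3043]
carton (408, 228) [ 0.5502 -0.3034] [0.0867 0.0861] 77.5 circ [ 0.5502 -0.3026]
carton (181, 202) [0.5638 0.1576] [0.09   0.1984] 89.3 circ [0.564  0.1574]
teal (357, 271, 21, 21) 0.04 [ 0.4928 -0.1666] [0.0388 0.0388] 88.5
teal (357, 271, 21, 21) 0.085 [ 0.4909 -0.1625] [0.037  0.0369] 88.5
teal (357, 271, 21, 21) 0.135 [ 0.4888 -0.1579] [0.035  0.0349] 88.5
teal (355, 246, 22, 23) 0.04 [ 0.5394 -0.1654] [0.041  0.0432] 87.8
teal (355, 246, 22, 23) 0.085 [ 0.5353 -0.1613] [0.039  0.0412] 87.8
teal (355, 246, 22, 23) 0.135 [ 0.5308 -0.1568] [0.0369 0.0389] 87.8
teal (367, 220, 9, 10) 0.04 [ 0.6034 -0.1785] [0.0157 0.0179] 87.9
teal (367, 220, 9, 10) 0.085 [ 0.5963 -0.1738] [0.015  0.0171] 87.9
teal (367, 220, 9, 10) 0.135 [ 0.5884 -0.1686] [0.0142 0.0162] 87.9
teal (358, 220, 20, 21) 0.04 [ 0.5926 -0.1713] [0.0373 0.0396] 87.8
teal (358, 220, 20, 21) 0.085 [ 0.586  -0.1669] [0.0355 0.0377] 87.8
teal (358, 220, 20, 21) 0.135 [ 0.5787 -0.1621] [0.0335 0.0356] 87.8
sqL [ 0.5877 -0.1351] dir deg -1.8
sqBot [ 0.5573 -0.1709] dir deg 85.1
sqTop [ 0.6178 -0.1502] dir deg 88.5
loL [ 0.5398 -0.1342] dir deg -1.8
loR [ 0.54   -0.1955] dir deg -7.4
loBot [ 0.4563 -0.1578] dir deg 85.6
[[ 0.538 -0.075]
 [ 0.348 -0.032]]
```

Emit:
step_arm --targets '[{"travel": [0.05,0.055,0],"angular": [0,0,-0.05],"gripper": 1},{"travel": [0.11,0.12,0],"angular": [0,0,-0.1],"gripper": 1},{"travel": [0.17,0.18,0],"angular": [0,0,-0.16],"gripper": 1},{"travel": [0.22,0.24,0],"angular": [0,0,-0.22],"gripper": 1},{"travel": [0.28,0.3,0],"angular": [0,0,-0.28],"gripper": 1},{"travel": [0.33,0.36,0],"angular": [0,0,-0.34],"gripper": 1},{"travel": [0.39,0.42,0],"angular": [0,0,-0.4],"gripper": 1},{"travel": [0.44,0.48,0],"angular": [0,0,-0.467],"gripper": 1},{"travel": [0.48,0.52,0],"angular": [0,0,-0.467],"gripper": 1},{"travel": [0.5,0.54,0],"angular": [0,0,-0.467],"gripper": 1}]'

```text
t: 1.1
tool_pos: [0.4949, -0.2676, 0.2308]
tool_rot: [-3.14, 0.077, 0.001]
contact_force: [-0.3, -0.0, -0.2]
opening: 0.0854
grip_force: 0.0
```

Emit:
step_arm --targets '[{"travel": [0.04,0.05,0],"angular": [0,0,0],"gripper": 1},{"travel": [0.09,0.1,0],"angular": [0,0,0],"gripper": 1},{"travel": [0.13,0.14,0],"angular": [0,0,0],"gripper": 1},{"travel": [0.1575,0.169,0],"angular": [0,0,0],"gripper": 1},{"travel": [0.1575,0.169,-0.03],"angular": [0,0,0],"gripper": 1},{"travel": [0.1575,0.169,-0.05],"angular": [0,0,0],"gripper": 1},{"travel": [0.1575,0.169,-0.05],"angular": [0,0,0],"gripper": 1}]'

```text
t: 1.8
tool_pos: [0.5855, -0.1687, 0.197]
tool_rot: [-3.138, 0.083, 0.011]
contact_force: [-0.1, -0.3, 0.5]
opening: 0.0855
grip_force: 0.0
```

Run:
```python
from h import *
o=ctrl.get_obs(); print(o['tool_pos'],o['tool_rot'])
d=grab('wrist','w1'); print(proj(d,[(.5885,-.1685,.135),(.5865,-.1655,.085),(.491,-.1625,.085)]))
```

```text
[ 0.58547216 -0.16874976  0.19697847] [-3.13825588  0.08292423  0.01050751]
[[319.93410407 260.8239578 ]
 [315.52106797 239.80157851]
 [318.93440535 372.69943508]]
```

View pics/w1.png

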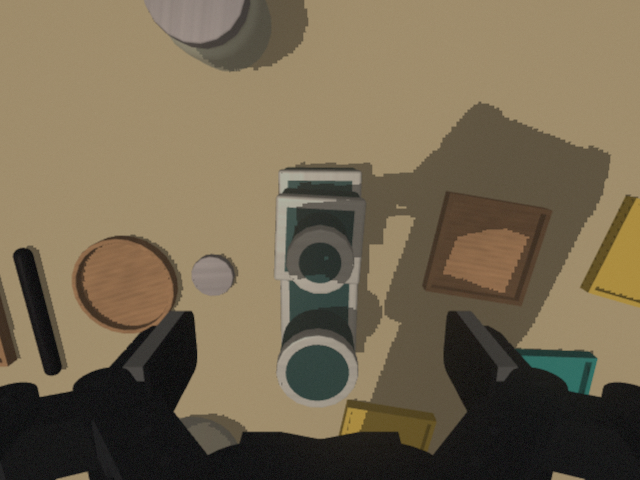

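The wrist view shows the small tin's lid at (320,259), which matches the prediction (320,261). The square lid is centred at (320,239), about 3 mm further towards -y than I had it. The round lid is at (317,368).

Emit:
step_arm --targets '[{"travel": [0,0,-0.03],"angular": [0,0,0],"gripper": 1},{"travel": [0,0,-0.06],"angular": [0,0,0],"gripper": 1},{"travel": [0,0,-0.09],"angular": [0,0,0],"gripper": 1},{"travel": [0,0,-0.12],"angular": [0,0,0],"gripper": 1},{"travel": [0,0,-0.15],"angular": [0,0,0],"gripper": 1},{"travel": [0,0,-0.1633],"angular": [0,0,0],"gripper": 1},{"travel": [0,0,-0.1633],"angular": [0,0,0],"gripper": 1},{"travel": [0,0,-0.1633],"angular": [0,0,0],"gripper": 1},{"travel": [0,0,-0.1633],"angular": [0,0,0],"gripper": 1}]'

```text
t: 2.75
tool_pos: [0.5888, -0.1694, 0.1049]
tool_rot: [3.14, -0.082, 0.004]
contact_force: [0.6, 0.2, 0.1]
opening: 0.0851
grip_force: 0.0
```

Emit:
step_arm --targets '[{"travel": [0,0,0],"angular": [0,0,0],"gripper": 0.6},{"travel": [0,0,0],"angular": [0,0,0],"gripper": 0.45},{"travel": [0,0,0],"angular": [0,0,0],"gripper": 0.35},{"travel": [0,0,0],"angular": [0,0,0],"gripper": 0.3},{"travel": [0,0,0],"angular": [0,0,0],"gripper": 0.3},{"travel": [0,0,0],"angular": [0,0,0],"gripper": 0.3},{"travel": [0,0,0],"angular": [0,0,0],"gripper": 0.3},{"travel": [0,0,0],"angular": [0,0,0],"gripper": 0.3}]' --squeeze 30

```text
t: 3.55
tool_pos: [0.5883, -0.1689, 0.1037]
tool_rot: [3.14, -0.082, 0.001]
contact_force: [-0.0, 0.7, 2.8]
opening: 0.0352
grip_force: 30.2
```

Emit:
step_arm --targets '[{"travel": [0,0,0.01],"angular": [0,0,0],"gripper": 0.3},{"travel": [0,0,0.04],"angular": [0,0,0],"gripper": 0.3},{"travel": [0,0,0.08],"angular": [0,0,0],"gripper": 0.3},{"travel": [0,0,0.11],"angular": [0,0,0],"gripper": 0.3},{"travel": [0,0,0.13],"angular": [0,0,0],"gripper": 0.3},{"travel": [0,0.02,0.14],"angular": [0,0,0],"gripper": 0.3},{"travel": [0,0.06,0.14],"angular": [0,0,0],"gripper": 0.3},{"travel": [0,0.11,0.14],"angular": [0,0,0],"gripper": 0.3},{"travel": [-0.01,0.16,0.14],"angular": [0,0,0],"gripper": 0.3},{"travel": [-0.01,0.21,0.14],"angular": [0,0,0],"gripper": 0.3}]'

```text
t: 4.55
tool_pos: [0.5806, -0.0409, 0.186]
tool_rot: [-3.14, 0.082, 0.004]
contact_force: [1.3, 0.2, -1.5]
opening: 0.0351
grip_force: 30.1
```

Emit:
step_arm --targets '[{"travel": [0,0.06,0],"angular": [0,0,0],"gripper": 0.3},{"travel": [0,0.12,0],"angular": [0,0,0],"gripper": 0.3},{"travel": [-0.01,0.18,0],"angular": [0,0,0],"gripper": 0.3},{"travel": [-0.01,0.24,0],"angular": [0,0,0],"gripper": 0.3},{"travel": [-0.02,0.3,0],"angular": [0,0,0],"gripper": 0.3},{"travel": [-0.02,0.36,0],"angular": [0,0,0],"gripper": 0.3},{"travel": [-0.03,0.42,0],"angular": [0,0,0],"gripper": 0.3},{"travel": [-0.03,0.48,0],"angular": [0,0,0],"gripper": 0.3},{"travel": [-0.03,0.53,0],"angular": [0,0,0],"gripper": 0.3},{"travel": [-0.03,0.56,0],"angular": [0,0,0],"gripper": 0.3}]'

```text
t: 5.55
tool_pos: [0.5625, 0.2956, 0.1861]
tool_rot: [3.14, -0.078, -0.003]
contact_force: [0.3, -0.2, -1.6]
opening: 0.0353
grip_force: 30.1
```

Emit:
step_arm --targets '[{"travel": [0,0.018,-0.01],"angular": [0,0,0],"gripper": 0.3},{"travel": [0,0.018,-0.04],"angular": [0,0,0],"gripper": 0.3},{"travel": [0,0.018,-0.09],"angular": [0,0,0],"gripper": 0.3},{"travel": [0,0.018,-0.14],"angular": [0,0,0],"gripper": 0.3},{"travel": [0,0.018,-0.19],"angular": [0,0,0],"gripper": 0.3},{"travel": [0,0.018,-0.22],"angular": [0,0,0],"gripper": 0.3},{"travel": [0,0.018,-0.24],"angular": [0,0,0],"gripper": 0.3},{"travel": [0,0.018,-0.25],"angular": [0,0,0],"gripper": 0.3},{"travel": [0,0.018,-0.258],"angular": [0,0,0],"gripper": 0.3},{"travel": [0,0.018,-0.265],"angular": [0,0,0],"gripper": 0.3}]'

```text
t: 6.55
tool_pos: [0.5651, 0.3042, 0.0294]
tool_rot: [-3.14, 0.082, -0.004]
contact_force: [-0.5, 0.7, -0.2]
opening: 0.0353
grip_force: 30.1
```

Emit:
step_arm --targets '[{"travel": [0,0,-0.003],"angular": [0,0,0],"gripper": 0.3},{"travel": [0,0,-0.006],"angular": [0,0,0],"gripper": 0.3},{"travel": [0,0,-0.008],"angular": [0,0,0],"gripper": 0.3},{"travel": [0,0,-0.01],"angular": [0,0,0],"gripper": 0.3},{"travel": [0,0,-0.01],"angular": [0,0,0],"gripper": 0.3},{"travel": [0,0,-0.01],"angular": [0,0,0],"gripper": 0.3}]'

```text
t: 7.15
tool_pos: [0.5643, 0.3041, 0.0228]
tool_rot: [-3.14, 0.081, -0.001]
contact_force: [-0.0, 0.6, 0.9]
opening: 0.0351
grip_force: 30.0
```

Emit:
step_arm --targets '[{"travel": [0,0,-0.001],"angular": [0,0,0],"gripper": 0.3},{"travel": [0,0,-0.002],"angular": [0,0,0],"gripper": 0.3},{"travel": [0,0,-0.002],"angular": [0,0,0],"gripper": 0.3},{"travel": [0,0,-0.002],"angular": [0,0,0],"gripper": 0.3}]'

```text
t: 7.55
tool_pos: [0.5644, 0.3041, 0.0227]
tool_rot: [-3.141, 0.081, -0.0]
contact_force: [-3.0, -0.7, 7.5]
opening: 0.0352
grip_force: 30.7
```

Contact at 7.5 N, so the tin is on the carton floor. I'll release, rise, and go back to the pile.

Emit:
step_arm --targets '[{"travel": [0,0,0],"angular": [0,0,0],"gripper": 0.44},{"travel": [0,0,0],"angular": [0,0,0],"gripper": 0.5},{"travel": [0,0,0],"angular": [0,0,0],"gripper": 0.6},{"travel": [0,0,0],"angular": [0,0,0],"gripper": 0.65},{"travel": [0,0,0.02],"angular": [0,0,0],"gripper": 0.65},{"travel": [0,0,0.06],"angular": [0,0,0],"gripper": 0.65},{"travel": [0,0,0.12],"angular": [0,0,0],"gripper": 0.7},{"travel": [0,0,0.18],"angular": [0,0,0],"gripper": 1},{"travel": [0,0,0.22],"angular": [0,0,0],"gripper": 1},{"travel": [0,0,0.22],"angular": [0,0,0],"gripper": 1}]'

```text
t: 8.55
tool_pos: [0.567, 0.3052, 0.1599]
tool_rot: [-3.136, 0.081, -0.015]
contact_force: [0.9, 1.0, 0.3]
opening: 0.0857
grip_force: 0.0
```

Run:
```python
from meas import *
o=ctrl.get_obs(); print(o['tool_pos'],o['opening'])
d=grab('wrist','w2'); b,me,te=masks(d)
for c in comps(me,300):
    P=cast(d,c[:,0],.054)[:,:2].astype(np.float32); print(cv2.boundingRect(c),np.round(cv2.minEnclosingCircle(P),4) if 0 else cv2.minEnclosingCircle(P))
cv2.imwrite('pics/w2s.png',cv2.resize(d['img'],(480,360))[:,:,::-1])
```

```text
[0.56703147 0.30517969 0.15987084] 0.08572383465159468
(294, 249, 57, 29) ((0.5624159574508667, 0.30487772822380066), 0.01754823699593544)
(0, 244, 115, 153) ((0.5279954671859741, 0.49244770407676697), 0.060777269303798676)
(571, 0, 69, 72) ((0.6792043447494507, 0.14340394735336304), 0.02104465663433075)
```

View pics/w2s.png

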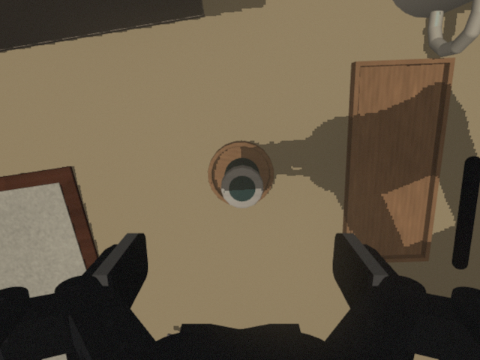

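The small tin stands upright inside its carton: lid at (241,188) of the half-size view, carton ring centred at (240,172). Next is the square tin.

Emit:
step_arm --targets '[{"travel": [0,-0.04,0],"angular": [0,0,0],"gripper": 1},{"travel": [0,-0.11,0],"angular": [0,0,0],"gripper": 1},{"travel": [0,-0.19,0],"angular": [0,0,0],"gripper": 1},{"travel": [0.01,-0.27,0],"angular": [0,0,0],"gripper": 1},{"travel": [0.01,-0.35,0],"angular": [0,0,0],"gripper": 1},{"travel": [0.02,-0.43,0],"angular": [0,0,0],"gripper": 1},{"travel": [0.02,-0.51,0],"angular": [0,0,0],"gripper": 1},{"travel": [0.03,-0.59,0],"angular": [0,0,0],"gripper": 1},{"travel": [0.03,-0.67,0],"angular": [0,0,0],"gripper": 1},{"travel": [0.036,-0.74,0],"angular": [0,0,0],"gripper": 1}]'

```text
t: 9.6
tool_pos: [0.5841, -0.142, 0.1512]
tool_rot: [-3.14, 0.083, 0.005]
contact_force: [0.7, 0.9, -0.2]
opening: 0.0856
grip_force: 0.0
```

Emit:
step_arm --targets '[{"travel": [0,-0.03,0],"angular": [0,0,0],"gripper": 1},{"travel": [0,-0.047,0],"angular": [0,0,0],"gripper": 1},{"travel": [0,-0.047,0],"angular": [0,0,0],"gripper": 1},{"travel": [0,-0.047,0],"angular": [0,0,0],"gripper": 1},{"travel": [0,-0.047,0],"angular": [0,0,0],"gripper": 1}]'

```text
t: 10.1
tool_pos: [0.5856, -0.1666, 0.1529]
tool_rot: [-3.14, 0.079, 0.001]
contact_force: [-0.8, 0.8, 0.1]
opening: 0.0855
grip_force: 0.0
```

Run:
```python
from meas import *
o=ctrl.get_obs(); print(o['tool_pos'],o['tool_rot'])
d=grab('wrist','w3'); b,me,te=masks(d)
for c in comps(te,200):
    for z in (.04,.085):
        P=cast(d,c[:,0],z)[:,:2].astype(np.float32); r=cv2.minAreaRect(P); print(cv2.boundingRect(c),z,np.round(r[0],4),np.round(r[1],4),round(r[2],1))
for c in comps(b,600):
    P=cast(d,c[:,0],.010)[:,:2].astype(np.float32); r=cv2.minAreaRect(P); print('br',cv2.boundingRect(c),np.round(r[0],4),np.round(r[1],4),round(r[2],1))
```

```text
[ 0.5856307  -0.16661784  0.15292527] [-3.14004840e+00  7.85583714e-02  5.32112154e-04]
(284, 385, 70, 54) 0.04 [ 0.4595 -0.1574] [0.0446 0.0488] 5.7
(284, 385, 70, 54) 0.085 [ 0.4936 -0.1596] [0.0367 0.0402] 5.7
(563, 380, 51, 18) 0.04 [ 0.4703 -0.3476] [0.0352 0.0127] 81.3
(563, 380, 51, 18) 0.085 [ 0.5026 -0.3163] [0.029  0.0105] 81.3
br (40, 252, 120, 110) [0.5374 0.0019] [0.0788 0.0908] 38.3
br (439, 202, 149, 130) [ 0.5501 -0.3021] [0.0885 0.085 ] 77.4
```

View pics/w3.png

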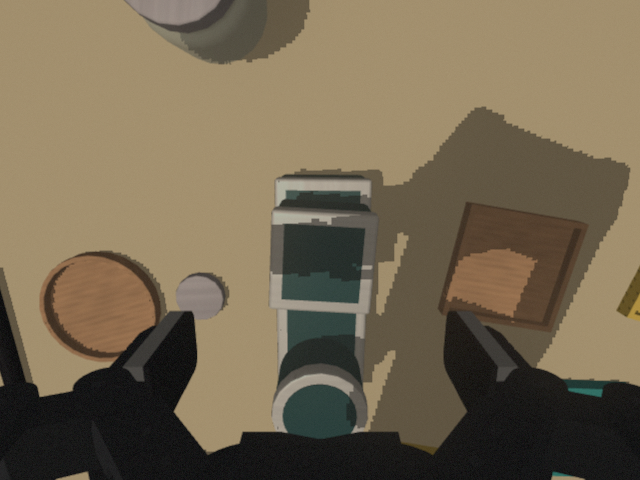

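Square tin lid corners are at (274,208), (379,216), (371,312) and (270,306). The brown carton spans (440–585, 203–330).

Run:
```python
from h import *
d=load('w3'); P=cast(d,[(274,208),(379,216),(371,312),(270,306)],.085)[:,:2]; r=cv2.minAreaRect(P.astype(np.float32)); print(P.mean(0),r)
for a,b in((0,1),(1,2),(2,3),(3,0)):
    v=P[b]-P[a]; print(np.hypot(*v),np.degrees(np.arctan2(v[1],v[0])))
print(cast(d,[(320,412)],.085),cast(d,[(276,180),(371,180)],.04))
```

```text
[ 0.58636772 -0.16823011] ((0.5865210890769958, -0.16843947768211365), (0.05542207881808281, 0.054328709840774536), 83.44024658203125)
0.05405317984338263 -97.30705342565079
0.053634344873498094 174.5808235243981
0.055422074869545195 83.44026504841476
0.054329584263097704 -6.882328417477813
[[ 0.49387234 -0.16169097  0.085     ]] [[ 0.62595812 -0.14146419  0.04      ]
 [ 0.62303505 -0.1993503   0.04      ]]
```

Emit:
step_arm --targets '[{"travel": [0,0,-0.03],"angular": [0,0,-0.078],"gripper": 1},{"travel": [0,0,-0.07],"angular": [0,0,-0.078],"gripper": 1},{"travel": [0,0,-0.11],"angular": [0,0,-0.078],"gripper": 1},{"travel": [0,0,-0.14],"angular": [0,0,-0.078],"gripper": 1},{"travel": [0,0,-0.161],"angular": [0,0,-0.078],"gripper": 1},{"travel": [0,0,-0.161],"angular": [0,0,-0.078],"gripper": 1},{"travel": [0,0,-0.161],"angular": [0,0,-0.078],"gripper": 1},{"travel": [0,0,-0.161],"angular": [0,0,-0.078],"gripper": 0.85},{"travel": [0,0,-0.161],"angular": [0,0,-0.078],"gripper": 0.75}]'

```text
t: 11.05
tool_pos: [0.5865, -0.1686, 0.058]
tool_rot: [3.136, -0.178, 0.004]
contact_force: [0.7, 0.3, -0.2]
opening: 0.0641
grip_force: 0.0
```

Emit:
step_arm --targets '[{"travel": [0,0,0],"angular": [0,0,0],"gripper": 0.7},{"travel": [0,0,0],"angular": [0,0,0],"gripper": 0.65},{"travel": [0,0,0],"angular": [0,0,0],"gripper": 0.55},{"travel": [0,0,0],"angular": [0,0,0],"gripper": 0.5},{"travel": [0,0,0],"angular": [0,0,0],"gripper": 0.5},{"travel": [0,0,0],"angular": [0,0,0],"gripper": 0.5}]' --squeeze 35

```text
t: 11.65
tool_pos: [0.5863, -0.1685, 0.0575]
tool_rot: [3.136, -0.178, 0.002]
contact_force: [-1.1, 0.9, 5.6]
opening: 0.0552
grip_force: 38.9
```

Emit:
step_arm --targets '[{"travel": [0,0,0.01],"angular": [0,0,0],"gripper": 0.5},{"travel": [0,0,0.03],"angular": [0,0,0],"gripper": 0.5},{"travel": [0,0,0.06],"angular": [0,0,0],"gripper": 0.5},{"travel": [0,-0.01,0.08],"angular": [0,0,0],"gripper": 0.5},{"travel": [-0.01,-0.05,0.08],"angular": [0,0,-0.03],"gripper": 0.5},{"travel": [-0.02,-0.1,0.08],"angular": [0,0,-0.06],"gripper": 0.5},{"travel": [-0.04,-0.15,0.08],"angular": [0,0,-0.1],"gripper": 0.5},{"travel": [-0.05,-0.2,0.08],"angular": [0,0,-0.133],"gripper": 0.5},{"travel": [-0.06,-0.224,0.08],"angular": [0,0,-0.133],"gripper": 0.5},{"travel": [-0.06,-0.224,0.08],"angular": [0,0,-0.133],"gripper": 0.5}]'

```text
t: 12.65
tool_pos: [0.5488, -0.3045, 0.1047]
tool_rot: [3.122, -0.345, -0.0]
contact_force: [-0.3, 1.0, -2.3]
opening: 0.0556
grip_force: 38.2
```

Emit:
step_arm --targets '[{"travel": [0,0,-0.02],"angular": [0,0,0],"gripper": 0.5},{"travel": [0,0,-0.05],"angular": [0,0,0],"gripper": 0.5},{"travel": [0,0,-0.08],"angular": [0,0,0],"gripper": 0.5},{"travel": [0,0,-0.11],"angular": [0,0,0],"gripper": 0.5},{"travel": [0,0,-0.125],"angular": [0,0,0],"gripper": 0.5},{"travel": [0,0,-0.132],"angular": [0,0,0],"gripper": 0.5},{"travel": [0,0,-0.136],"angular": [0,0,0],"gripper": 0.5},{"travel": [0,0,-0.139],"angular": [0,0,0],"gripper": 0.5},{"travel": [0,0,-0.139],"angular": [0,0,0],"gripper": 0.5}]'

```text
t: 13.55
tool_pos: [0.5501, -0.3031, 0.0218]
tool_rot: [3.122, -0.341, 0.002]
contact_force: [0.4, -0.3, -2.2]
opening: 0.055
grip_force: 38.2
```

Emit:
step_arm --targets '[{"travel": [0,0,-0.001],"angular": [0,0,0],"gripper": 0.5},{"travel": [0,0,-0.002],"angular": [0,0,0],"gripper": 0.5},{"travel": [0,0,-0.003],"angular": [0,0,0],"gripper": 0.5},{"travel": [0,0,-0.003],"angular": [0,0,0],"gripper": 0.5}]'

```text
t: 13.95
tool_pos: [0.5503, -0.3032, 0.0215]
tool_rot: [3.122, -0.341, 0.002]
contact_force: [-3.7, 1.4, 7.4]
opening: 0.0552
grip_force: 39.3
```

Emit:
step_arm --targets '[{"travel": [0,0,0],"angular": [0,0,0],"gripper": 0.67},{"travel": [0,0,0],"angular": [0,0,0],"gripper": 0.72},{"travel": [0,0,0],"angular": [0,0,0],"gripper": 0.78},{"travel": [0,0,0],"angular": [0,0,0],"gripper": 0.82},{"travel": [0,0,0.02],"angular": [0,0,0],"gripper": 0.85},{"travel": [0,0,0.06],"angular": [0,0,0],"gripper": 0.85},{"travel": [0,0,0.12],"angular": [0,0,0],"gripper": 0.9},{"travel": [0,0,0.18],"angular": [0,0,0],"gripper": 1},{"travel": [0,0,0.2],"angular": [0,0,0],"gripper": 1}]'

```text
t: 14.85
tool_pos: [0.5519, -0.3043, 0.1455]
tool_rot: [3.119, -0.341, 0.012]
contact_force: [0.1, -1.2, 0.8]
opening: 0.0851
grip_force: 0.0
```

Emit:
step_arm --targets '[{"travel": [-0.02,0.06,0],"angular": [0,0,0.07],"gripper": 1},{"travel": [-0.04,0.12,0],"angular": [0,0,0.14],"gripper": 1},{"travel": [-0.07,0.18,0],"angular": [0,0,0.21],"gripper": 1},{"travel": [-0.094,0.234,0],"angular": [0,0,0.21],"gripper": 1},{"travel": [-0.094,0.234,0],"angular": [0,0,0.21],"gripper": 1},{"travel": [-0.094,0.234,0],"angular": [0,0,0.21],"gripper": 1}]'

```text
t: 15.45
tool_pos: [0.4931, -0.162, 0.1393]
tool_rot: [3.14, -0.081, 0.0]
contact_force: [0.8, -0.5, -0.1]
opening: 0.0852
grip_force: 0.0
```

Run:
```python
from meas import *
o=ctrl.get_obs(); print(o['tool_pos'],o['tool_rot'])
d=grab('wrist','w4'); b,me,te=masks(d)
for c in comps(te,200):
    for z in (.04,.085):
        P=cast(d,c[:,0],z)[:,:2].astype(np.float32); r=cv2.minAreaRect(P); print(cv2.boundingRect(c),z,np.round(r[0],4),np.round(r[1],4),round(r[2],1))
```

```text
[ 0.49308296 -0.16195536  0.13928298] [ 3.14003862e+00 -8.12145974e-02  3.65201947e-04]
(530, 275, 110, 114) 0.04 [ 0.4263 -0.3343] [0.0754 0.0781] 84.9
(530, 275, 110, 114) 0.085 [ 0.4513 -0.3028] [0.0614 0.0636] 84.9
(528, 93, 97, 90) 0.04 [ 0.549  -0.3083] [0.0431 0.0428] 77.5
(528, 93, 97, 90) 0.085 [ 0.5512 -0.2816] [0.0351 0.0349] 77.5
(503, 84, 26, 36) 0.04 [ 0.5717 -0.2726] [0.0107 0.0186] 77.5
(503, 84, 26, 36) 0.085 [ 0.5697 -0.2526] [0.0087 0.0151] 77.5
```

View pics/w4.png

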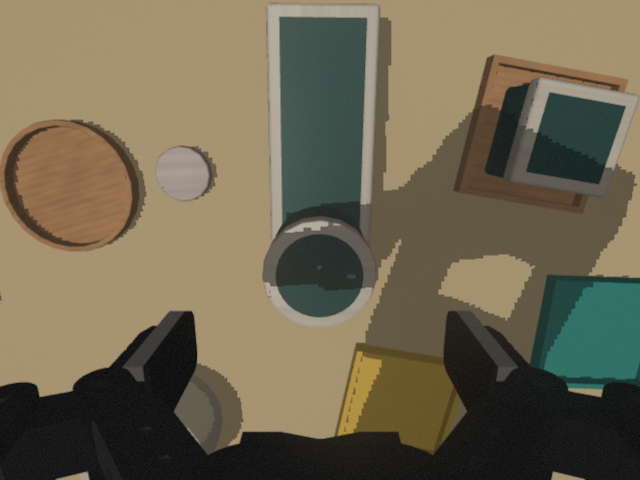

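The square tin sits upright inside its brown carton, lid at about (575,137). The round lid is at about (320,272), and the long tin's far edge runs from (268,6) to (378,6).

Run:
```python
from meas import *
d=load('w4'); print(cast(d,[(320,271.5),(320,276)],.085)[:,:2],cast(d,[(268,6),(378,6)],.04)[:,:2])
b,me,te=masks(d)
for c in comps(b,2000):
    P=cast(d,c[:,0],.010)[:,:2].astype(np.float32); print(cv2.boundingRect(c),cv2.minEnclosingCircle(P))
```

```text
[[ 0.49338282 -0.16172792]
 [ 0.49100844 -0.16160406]] [[ 0.62493474 -0.14153223]
 [ 0.62195601 -0.19868437]]
(0, 120, 139, 131) ((0.5332756638526917, -1.4097561688686255e-05), 0.04512986168265343)
(455, 55, 173, 158) ((0.5502020120620728, -0.30354467034339905), 0.059392284601926804)
```

Emit:
step_arm --targets '[{"travel": [0,0,-0.03],"angular": [0,0,0],"gripper": 1},{"travel": [0,0,-0.07],"angular": [0,0,0],"gripper": 1},{"travel": [0,0,-0.11],"angular": [0,0,0],"gripper": 1},{"travel": [0,0,-0.138],"angular": [0,0,0],"gripper": 1},{"travel": [0,0,-0.138],"angular": [0,0,0],"gripper": 1},{"travel": [0,0,-0.138],"angular": [0,0,0],"gripper": 1},{"travel": [0,0,-0.138],"angular": [0,0,0],"gripper": 1},{"travel": [0,0,-0.138],"angular": [0,0,0],"gripper": 0.85},{"travel": [0,0,-0.138],"angular": [0,0,0],"gripper": 0.76}]'

```text
t: 16.4
tool_pos: [0.4939, -0.1627, 0.0576]
tool_rot: [3.14, -0.083, 0.003]
contact_force: [-0.6, 0.5, 0.9]
opening: 0.0648
grip_force: 0.0
```

Emit:
step_arm --targets '[{"travel": [0,0,0],"angular": [0,0,0],"gripper": 0.72},{"travel": [0,0,0],"angular": [0,0,0],"gripper": 0.65},{"travel": [0,0,0],"angular": [0,0,0],"gripper": 0.55},{"travel": [0,0,0],"angular": [0,0,0],"gripper": 0.5},{"travel": [0,0,0],"angular": [0,0,0],"gripper": 0.5},{"travel": [0,0,0],"angular": [0,0,0],"gripper": 0.5}]'

```text
t: 17.0
tool_pos: [0.4937, -0.1625, 0.0573]
tool_rot: [3.14, -0.083, 0.002]
contact_force: [0.2, 1.2, 5.1]
opening: 0.057
grip_force: 38.1
```

Emit:
step_arm --targets '[{"travel": [0,0,0.01],"angular": [0,0,0],"gripper": 0.5},{"travel": [0,0,0.03],"angular": [0,0,0],"gripper": 0.5},{"travel": [0,0,0.06],"angular": [0,0,0],"gripper": 0.5},{"travel": [0,0.01,0.08],"angular": [0,0,0],"gripper": 0.5},{"travel": [0.01,0.05,0.08],"angular": [0,0,0],"gripper": 0.5},{"travel": [0.02,0.1,0.08],"angular": [0,0,0],"gripper": 0.5},{"travel": [0.04,0.16,0.08],"angular": [0,0,0],"gripper": 0.5},{"travel": [0.05,0.22,0.08],"angular": [0,0,0],"gripper": 0.5},{"travel": [0.0665,0.26,0.08],"angular": [0,0,0],"gripper": 0.5},{"travel": [0.0665,0.271,0.08],"angular": [0,0,0],"gripper": 0.5}]'

```text
t: 18.0
tool_pos: [0.5335, 0.0029, 0.105]
tool_rot: [-3.14, 0.078, -0.001]
contact_force: [-0.4, 0.0, -1.7]
opening: 0.0572
grip_force: 37.9
```

Emit:
step_arm --targets '[{"travel": [0,0,-0.01],"angular": [0,0,0],"gripper": 0.5},{"travel": [0,0,-0.04],"angular": [0,0,0],"gripper": 0.5},{"travel": [0,0,-0.08],"angular": [0,0,0],"gripper": 0.5},{"travel": [0,0,-0.11],"angular": [0,0,0],"gripper": 0.5},{"travel": [0,0,-0.125],"angular": [0,0,0],"gripper": 0.5},{"travel": [0,0,-0.132],"angular": [0,0,0],"gripper": 0.5},{"travel": [0,0,-0.137],"angular": [0,0,0],"gripper": 0.5},{"travel": [0,0,-0.14],"angular": [0,0,0],"gripper": 0.5},{"travel": [0,0,-0.142],"angular": [0,0,0],"gripper": 0.5},{"travel": [0,0,-0.142],"angular": [0,0,0],"gripper": 0.5}]'

```text
t: 19.0
tool_pos: [0.5342, -0.0, 0.0213]
tool_rot: [3.14, -0.083, 0.003]
contact_force: [-3.0, -0.2, 3.6]
opening: 0.0572
grip_force: 38.6
```

Emit:
step_arm --targets '[{"travel": [0,0,0],"angular": [0,0,0],"gripper": 0.69},{"travel": [0,0,0],"angular": [0,0,0],"gripper": 0.73},{"travel": [0,0,0],"angular": [0,0,0],"gripper": 0.77},{"travel": [0,0,0],"angular": [0,0,0],"gripper": 0.78},{"travel": [0,0,0.02],"angular": [0,0,0],"gripper": 0.78},{"travel": [0,0,0.06],"angular": [0,0,0],"gripper": 0.8},{"travel": [0,0,0.12],"angular": [0,0,0],"gripper": 0.9},{"travel": [0,0,0.18],"angular": [0,0,0],"gripper": 1},{"travel": [0,0,0.22],"angular": [0,0,0],"gripper": 1}]'

```text
t: 19.9
tool_pos: [0.5344, 0.0002, 0.1554]
tool_rot: [3.14, -0.083, 0.007]
contact_force: [0.2, -0.9, -0.1]
opening: 0.0851
grip_force: 0.0
```

Emit:
step_arm --targets '[{"travel": [0,-0.05,0],"angular": [0,0,0],"gripper": 1},{"travel": [0,-0.11,0],"angular": [0,0,0],"gripper": 1},{"travel": [0.01,-0.18,0],"angular": [0,0,0],"gripper": 1},{"travel": [0.01,-0.24,0],"angular": [0,0,0],"gripper": 1},{"travel": [0.01,-0.2775,0],"angular": [0,0,0],"gripper": 1},{"travel": [0.01,-0.2775,0],"angular": [0,0,0],"gripper": 1},{"travel": [0.01,-0.2775,0],"angular": [0,0,0],"gripper": 1}]'

```text
t: 20.6
tool_pos: [0.5391, -0.1662, 0.1519]
tool_rot: [-3.14, 0.084, -0.001]
contact_force: [-0.6, -0.2, -0.6]
opening: 0.0857
grip_force: 0.0
```

Run:
```python
from meas import *
o=ctrl.get_obs(); print(o['tool_pos'],o['tool_rot'])
d=grab('wrist','w5'); b,me,te=masks(d)
for c in comps(te,1500):
    P=cast(d,c[:,0],.04)[:,:2].astype(np.float32); r=cv2.minAreaRect(P); print(cv2.boundingRect(c),np.round(r[0],4),np.round(r[1],4),round(r[2],1))
```

```text
[ 0.53913177 -0.16622799  0.15188065] [-3.14008704e+00  8.43579464e-02 -7.14112030e-04]
(523, 326, 117, 72) [ 0.444  -0.3398] [0.0809 0.053 ] 84.8
(19, 239, 70, 65) [0.5291 0.0069] [0.0439 0.0441] 39.5
(522, 179, 69, 75) [ 0.5475 -0.3085] [0.0415 0.0417] 77.7
```

View pics/w5.png

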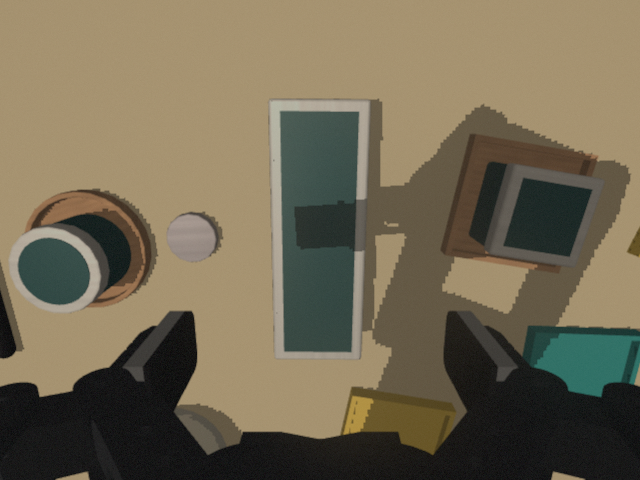

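The round tin is upright in its carton, lid at (60,267). The square tin is in its carton too. The long tin's corners are at (270,99), (369,99), (361,358) and (275,358).

Run:
```python
from h import *
d=load('w5'); P=cast(d,[(270,99),(369,99),(361,358),(275,358)],.04)[:,:2]; print(P,P.mean(0)); v=(P[0]+P[1]-P[2]-P[3])/2; print(np.hypot(*v),np.degrees(np.arctan2(v[1],v[0])))
```

```text
[[ 0.62634778 -0.1417184 ]
 [ 0.62324497 -0.19886219]
 [ 0.4557835  -0.1895489 ]
 [ 0.45896156 -0.13071728]] [ 0.54108445 -0.16521169]
0.16773166947679594 -3.471743425786297
```

Emit:
step_arm --targets '[{"travel": [0.002,0,-0.04],"angular": [0,0,-0.006],"gripper": 1},{"travel": [0.002,0,-0.09],"angular": [0,0,-0.006],"gripper": 1},{"travel": [0.002,0,-0.14],"angular": [0,0,-0.006],"gripper": 1},{"travel": [0.002,0,-0.19],"angular": [0,0,-0.006],"gripper": 1},{"travel": [0.002,0,-0.22],"angular": [0,0,-0.006],"gripper": 1},{"travel": [0.002,0,-0.23],"angular": [0,0,-0.006],"gripper": 1},{"travel": [0.002,0,-0.23],"angular": [0,0,-0.006],"gripper": 1},{"travel": [0.002,0,-0.23],"angular": [0,0,-0.006],"gripper": 1},{"travel": [0.002,0,-0.23],"angular": [0,0,-0.006],"gripper": 0.85},{"travel": [0.002,0,-0.23],"angular": [0,0,-0.006],"gripper": 0.78}]'

```text
t: 21.65
tool_pos: [0.5413, -0.1665, 0.0148]
tool_rot: [3.139, -0.09, 0.004]
contact_force: [-0.8, 0.4, 0.7]
opening: 0.0667
grip_force: 0.0
```

Emit:
step_arm --targets '[{"travel": [0,0,0],"angular": [0,0,0],"gripper": 0.73},{"travel": [0,0,0],"angular": [0,0,0],"gripper": 0.68},{"travel": [0,0,0],"angular": [0,0,0],"gripper": 0.6},{"travel": [0,0,0],"angular": [0,0,0],"gripper": 0.5},{"travel": [0,0,0],"angular": [0,0,0],"gripper": 0.5},{"travel": [0,0,0],"angular": [0,0,0],"gripper": 0.5}]' --squeeze 60

```text
t: 22.25
tool_pos: [0.541, -0.1663, 0.0145]
tool_rot: [-3.14, 0.091, -0.002]
contact_force: [-0.2, 1.5, 6.5]
opening: 0.0585
grip_force: 64.2
```

Holding the long tin. Before carrying it over, I'll check how close the mug handle is to the far end of the long carton.

Run:
```python
from meas import *
d=load('top0'); b,me,te=masks(d); w=load('w2'); b2,me2,te2=masks(w)
ys,xs=np.where(me[175:203,195:228]); i=ys.argmax(); p=(xs[i]+195,ys[i]+175)
ys,xs=np.where(me2[0:110,560:640]); j=ys.argmax(); q=(xs[j]+560,ys[j]); print(p,q)
for z in (.02,.04,.054,.07): print(z,cast(d,[p],z)[0,:2],cast(w,[q],z)[0,:2])
for c in comps(b2,3000):
    P=cast(w,c[:,0],.010)[:,:2].astype(np.float32); r=cv2.minAreaRect(P); print(cv2.boundingRect(c),r)
print(cast(w,[(471,83),(604,78),(571,348),(461,344)],.012))
```

```text
(np.int64(207), np.int64(198)) (np.int64(594), np.int64(74))
0.02 [0.6692956  0.14868746] [0.66181124 0.12756149]
0.04 [0.66484203 0.14401868] [0.65980144 0.13984035]
0.054 [0.66172452 0.14075053] [0.65839458 0.14843556]
0.07 [0.65816166 0.13701551] [0.65678673 0.15825865]
(0, 222, 131, 137) ((0.5245041847229004, 0.4999367296695709), (0.108887679874897, 0.07578796148300171), 5.907375335693359)
(457, 77, 150, 273) ((0.5631880760192871, 0.15968048572540283), (0.08999942988157272, 0.19676683843135834), 89.1160888671875)
[[0.66133228 0.20217702 0.012     ]
 [0.65982239 0.1158777  0.012     ]
 [0.46491242 0.11743951 0.012     ]
 [0.47256606 0.20220416 0.012     ]]
```

Emit:
step_arm --targets '[{"travel": [0,0,0.005],"angular": [0,0,0],"gripper": 0.5},{"travel": [0,0,0.02],"angular": [0,0,0],"gripper": 0.5},{"travel": [0,0,0.05],"angular": [0,0,0],"gripper": 0.5},{"travel": [0,0,0.09],"angular": [0,0,0],"gripper": 0.5},{"travel": [0,0,0.13],"angular": [0,0,0],"gripper": 0.5},{"travel": [0,0,0.15],"angular": [0,0,0],"gripper": 0.5},{"travel": [0,0.02,0.15],"angular": [0,0,0],"gripper": 0.5},{"travel": [0,0.06,0.15],"angular": [0,0,0.01],"gripper": 0.5},{"travel": [0.01,0.11,0.15],"angular": [0,0,0.02],"gripper": 0.5},{"travel": [0.01,0.16,0.15],"angular": [0,0,0.03],"gripper": 0.5}]'

```text
t: 23.25
tool_pos: [0.5452, -0.0683, 0.1013]
tool_rot: [-3.14, 0.054, 0.004]
contact_force: [0.3, 0.6, -4.4]
opening: 0.0587
grip_force: 65.6
```

Emit:
step_arm --targets '[{"travel": [0,0.05,0],"angular": [0,0,0.005],"gripper": 0.5},{"travel": [0.005,0.1,0],"angular": [0,0,0.01],"gripper": 0.5},{"travel": [0.01,0.15,0],"angular": [0,0,0.015],"gripper": 0.5},{"travel": [0.015,0.2,0],"angular": [0,0,0.02],"gripper": 0.5},{"travel": [0.02,0.25,0],"angular": [0,0,0.026],"gripper": 0.5},{"travel": [0.022,0.3,0],"angular": [0,0,0.026],"gripper": 0.5},{"travel": [0.022,0.345,0],"angular": [0,0,0.026],"gripper": 0.5},{"travel": [0.022,0.37,0],"angular": [0,0,0.026],"gripper": 0.5},{"travel": [0.022,0.38,0],"angular": [0,0,0.026],"gripper": 0.5},{"travel": [0.022,0.38,0],"angular": [0,0,0.026],"gripper": 0.5}]'

```text
t: 24.25
tool_pos: [0.5588, 0.1581, 0.1024]
tool_rot: [3.141, -0.02, -0.002]
contact_force: [1.0, -0.5, -4.6]
opening: 0.0588
grip_force: 65.7
```

Emit:
step_arm --targets '[{"travel": [0,0,-0.01],"angular": [0,0,0],"gripper": 0.5},{"travel": [0,0,-0.04],"angular": [0,0,0],"gripper": 0.5},{"travel": [0,0,-0.07],"angular": [0,0,0],"gripper": 0.5},{"travel": [0,0,-0.1],"angular": [0,0,0],"gripper": 0.5},{"travel": [0,0,-0.12],"angular": [0,0,0],"gripper": 0.5},{"travel": [0,0,-0.13],"angular": [0,0,0],"gripper": 0.5},{"travel": [0,0,-0.136],"angular": [0,0,0],"gripper": 0.5},{"travel": [0,0,-0.14],"angular": [0,0,0],"gripper": 0.5},{"travel": [0,0,-0.143],"angular": [0,0,0],"gripper": 0.5},{"travel": [0,0,-0.143],"angular": [0,0,0],"gripper": 0.5}]'

```text
t: 25.25
tool_pos: [0.5604, 0.1579, 0.0186]
tool_rot: [-3.141, 0.021, -0.003]
contact_force: [-0.1, -1.2, -1.8]
opening: 0.0586
grip_force: 65.9
```

Emit:
step_arm --targets '[{"travel": [0,0,-0.001],"angular": [0,0,0],"gripper": 0.5},{"travel": [0,0,-0.002],"angular": [0,0,0],"gripper": 0.5},{"travel": [0,0,-0.002],"angular": [0,0,0],"gripper": 0.5}]'

```text
t: 25.55
tool_pos: [0.5603, 0.1579, 0.0185]
tool_rot: [3.141, -0.021, 0.002]
contact_force: [-4.4, -1.6, 8.3]
opening: 0.0588
grip_force: 67.2
```

It's seated. I'll release, rise, and back off for a final look.

Emit:
step_arm --targets '[{"travel": [0,0,0],"angular": [0,0,0],"gripper": 0.72},{"travel": [0,0,0],"angular": [0,0,0],"gripper": 0.76},{"travel": [0,0,0],"angular": [0,0,0],"gripper": 0.82},{"travel": [0,0,0],"angular": [0,0,0],"gripper": 0.84},{"travel": [0,0,0.02],"angular": [0,0,0],"gripper": 0.85},{"travel": [0,0,0.06],"angular": [0,0,0],"gripper": 0.85},{"travel": [0,0,0.12],"angular": [0,0,0],"gripper": 0.85},{"travel": [0,0,0.2],"angular": [0,0,0],"gripper": 0.85},{"travel": [0,0,0.28],"angular": [0,0,0],"gripper": 0.85},{"travel": [0,0,0.35],"angular": [0,0,0],"gripper": 0.85}]'

```text
t: 26.55
tool_pos: [0.5598, 0.1579, 0.2302]
tool_rot: [-3.141, 0.021, -0.004]
contact_force: [1.3, 0.3, -0.6]
opening: 0.0729
grip_force: 0.0
```

Emit:
step_arm --targets '[{"travel": [-0.05,0,0],"angular": [0,0,0],"gripper": 0.85},{"travel": [-0.1,0,0],"angular": [0,0,0],"gripper": 0.85},{"travel": [-0.15,0,0],"angular": [0,0,0],"gripper": 0.85},{"travel": [-0.2,0,0],"angular": [0,0,0],"gripper": 0.85},{"travel": [-0.25,0,0],"angular": [0,0,0],"gripper": 0.85},{"travel": [-0.25,0,0],"angular": [0,0,0],"gripper": 0.85}]'

```text
t: 27.15
tool_pos: [0.4074, 0.158, 0.2269]
tool_rot: [-3.141, 0.019, -0.002]
contact_force: [0.4, 0.4, 1.1]
opening: 0.0728
grip_force: 0.0
```

Run:
```python
from h import *
o=ctrl.get_obs(); print(o['t'],o['tool_pos'])
d=grab('scene','s9'); t=grab('top','t9')
cv2.imwrite('pics/fin.png',np.vstack([d['img'][150:380],cv2.resize(t['img'][130:400],None,fx=1,fy=1)])[:,:,::-1])
```

```text
27.15 [0.40736537 0.15803415 0.22694179]
```

View pics/fin.png

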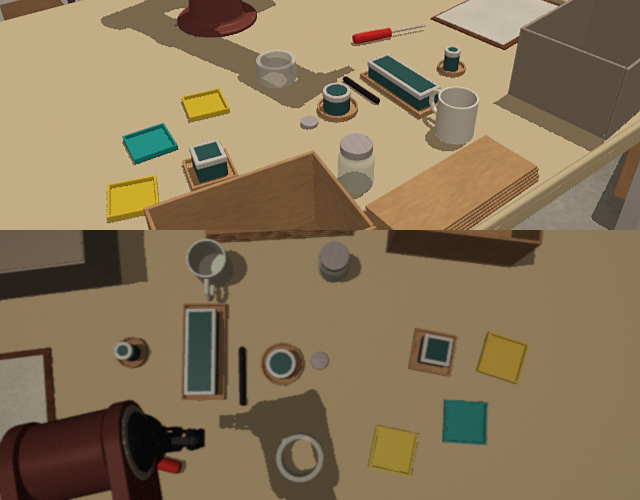

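In the stacked final view all four tins stand upright in their cartons: small (130,352), long (204,351), round (281,363) and square (433,351). The mug and jar haven't moved.

```bash
python3 -c "
from station import ctrl
print(ctrl.finish_job())"
```

```text
the job is handed in; nothing more can be done
None
```

All four tins are upright on the floor of their matching cartons, the mug, jar and look-alikes were left alone, and the job was handed in at about 27 s.

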